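# Build the sample-pot tower on the bench warmer

### The job

Build the pot tower on the warmer: stand the deep pot on the middle of its round plate, then stack the divided pot on it, then the strainer pot, and close the tower with the lid, in that order. Each piece must sit fully home in the mouth of the one below, the tower upright and let go. Leave the white jar, the controller box and the marker where they are.

Things in the scene. Friction and masses are not known exactly. Their poses are not given: they have to be found in the camera images.
- plate_top (a point): The round aluminium plate (86 mm across) on a small fixed white bench warmer: housing 140 x 110 mm and 30 mm high, plate top 33 mm above the bench. The point is the centre of the plate's top face; z up. The housing reaches 85 mm from it to its -x side (the end with a small display and a green switch), 55 mm to +x and 55 mm either way in y.
- deep_pot_center (a point): The deep pot: the tallest, empty, with a plain bare floor. Steel, round, 66 mm across. Its solid foot (6 mm high, tapering from 54 to 48 mm across) nests in the 60 mm mouth below until the shoulder rests on that rim, 3 mm side play. Wall 3 mm, 75 mm tall with foot, inner floor 9 mm up. Point: on its axis half-way up, 37.5 mm above the underside; z up. About 0.2 kg.
- divided_pot_center (a point): The divided pot: middle height, with a cross of two upright partitions inside (their tops 15 mm below the rim). Steel, round, 66 mm across. Its solid foot (6 mm high, tapering from 54 to 48 mm across) nests in the 60 mm mouth below until the shoulder rests on that rim, 3 mm side play. Wall 3 mm, 60 mm tall with foot, inner floor 9 mm up. Point: on its axis half-way up, 30 mm above the underside; z up. About 0.2 kg.
- strainer_pot_center (a point): The strainer pot: the lowest, open, its floor dotted with a pattern of dark holes. Steel, round, 66 mm across. Its solid foot (6 mm high, tapering from 54 to 48 mm across) nests in the 60 mm mouth below until the shoulder rests on that rim, 3 mm side play. Wall 3 mm, 50 mm tall with foot, inner floor 9 mm up. Point: on its axis half-way up, 25 mm above the underside; z up. About 0.2 kg.
- pot_lid_center (a point): The lid: a closed disc with a black upright knob in the middle. Steel, round, 66 mm across. Its solid foot (6 mm high, tapering from 54 to 48 mm across) nests in the 60 mm mouth below until the shoulder rests on that rim, 3 mm side play. Disc top 12 mm above the underside; knob 24 mm across and 28 mm tall on it, 40 mm in all. Point: on the axis, 20 mm above the underside; z up. About 0.15 kg.
- sample_jar_center (a point): Bystander: a white jar with a white cap, 40 mm across, 55 mm tall, standing loose at one side. The point is its centre.
- controller_center (a point): Bystander: a black temperature controller box, 60 x 50 x 50 mm, with a red display, standing loose at one side. The point is its centre.
- marker_center (a point): Bystander: a grey marker with a black cap, 110 mm long, 13 mm thick, lying loose beyond the work. The point is its centre, x along it.
Mind the look-alikes: they are no part of the job. What is shaped like the part that bears pot_lid_center but orange is not meant. Leave any orange or yellow look-alike of the part that bears strainer_pot_center alone.

How it is judged:
By the outcome, as a careful person would: the job done as asked, in the order asked, and still so for the second after the job is handed in, with the robot touching nothing.
It also fails if it takes over 96 s, if anything falls off the work surface, if the arm or the gripper's body presses on something with over 40 N, if the wrist force passes 120 N, or if a joint passes its speed limit or range.

### The arm

A 6-joint arm with a two-finger parallel gripper is mounted at the origin on the work surface. World frame = base frame: x ahead of the robot, y to its left, z up, the work surface at z = 0. Lengths are in m, angles in degrees, forces in N, time in s.
With the tool pointing down it reaches from about 0.35 to 0.875 m from the base axis. Payload 4.2 kg.
Tool frame: the origin (TCP) lies on the centre line of the jaws, within the pads' length; the fingertips stand 19 mm ahead of it and the grasp point (between the pads) is the TCP; z points along the fingers, y is the line along which they close (so a half turn about z gives the same grasp; the last joint's range is limited). The gripper opens to 87 mm and grips with 3 to 60 N. Pads are 19 mm wide; open, the fingers measure 117 mm over their backs; the gripper's body (75 mm by 190 mm) begins 51 mm behind the grasp point.
Start: joints at [-55.657, 22.042, 0.453, 0, -68.411, -14.817], TCP at [0.209, -0.589, 0.242] pointing down, gripper open.
Joint ranges: [-179.83, 179.83], [-69.29, 118.12], [-61.27, 80.66], [-181.25, 117.63], [-171.15, -9.14], [-177.46, 177.46]. Speed limits (degrees/s): [159.86, 159.86, 180, 180, 180, 180].

### API

Orientations are given as a 3x3 rotation matrix whose columns are the frame's x, y, z axes.
In Python, from station import sense, capture, finish_job, search_frame, masks_of gives the robot as it stands.
- The arm moves only by the tool drive_tool, never from a script. Its argument "rows" is a list of rows, each a list of 7 numbers: the opening in per cent of the stroke, from 0 (shut) to 100 (fully open), then the shift along the world's x, y, z in mm, then the turn, a rotation vector about the world's x, y, z in rad. In form: [[fingers, dx, dy, dz, wx, wy, wz], ...]. A call has 1 to 5 rows; each row shifts and turns the commanded pose from where the row before left it; what a row does not reach is not made up. A row lasts 1/12 s, in which the tool goes at most 41.7 mm and 7.16 degrees, less where a joint would pass 70% of its speed; a pose out of reach is approached as far as the arm can. A call is refused whole if a number of a shift passes 41.7 or a number of a turn 0.125, either way. A call with a gripper value outside its range is refused whole. The fingers move at their own pace and stop on an object; the grip force is fixed at half the most. Time passes only in rows, so rows that do not move let the fingers close. It gives the time, the measured TCP pose, the force, the opening and the grip force at its end, in the units of the state.
- sense(): the state, without advancing time (a new reading comes with each control period).
- capture(name): name is "scene" or "top"; returns a dict with "frame" (384x512x3 uint8, red, green, blue), "z_map" (384x512 float32, m along the optical axis (not along the pixel's ray), 0 where there is no reading), "fx", "fy", "cx", "cy" (pixels), "R" (3x3) and "t" (3): a world point X has camera coordinates R X + t. Camera axes: x right, y down, z forward; pixel columns grow to the right and rows downward; lengths in m; the calibration is good to about 2 mm. A picture is of the moment at which its call begins.
- finish_job(): hands the job in; it is judged then, once.
Trained networks look in a picture, given as the dict that the camera call returned (one of the last four; its "shot" number tells which), for a name from the list of things; names that differ only in an ending like _2 or _b are one class to them, and where a whole thing is asked for, a point or a joint stands for the part that bears it (a point fixed in the world has none). Each returns a list of dicts, best first, with "p" (0 to 1); they miss things now and then, are a little off and sometimes report something else, mostly with a low value. They report only what shows in the picture. A call takes as long as a camera call. They do not tell look-alikes from the thing itself.
- search_frame(label, picture): "xy" ([column, row] in pixels, amid what is visible of it).
- masks_of(label, picture): "region" (384x512 bool, what is visible of it) and "xy" ([column, row] in pixels, amid what is visible of it).
The state is a dict: "time_s": time; "joints": joint angles; "joint_velocities": joint speeds; "effort": joint torques, N m; "tcp_pos": TCP position; "ee_rot": TCP orientation; "wrist_force": force on the tool from outside, world axes, zero at the start; "moment": the same for the moment, N m; "gripper_width": opening from 0.0 (shut) to 1.0 (fully open); "gripper_force": force on a finger pad.
Only numpy, scipy, OpenCV 4.12 (cv2) and the standard library are available. Lean on these libraries where they do the work, as an engineer would, in place of code of your own. Each camera call takes 0.05 s, during which the arm holds its last target. There are 200 camera calls.

## Working session

There is one attempt and no reset: what is moved stays moved. The work goes in short steps, Python scripts to look and compute and a tool call to move; the robot and the scene stay as the last step left them, time stands still between calls to the robot, and variables do not carry over. Pictures are saved under pics/ and viewed, at most 14 in all, crops included, and the job is handed in when it is done.

Besides the shell and the picture viewer there is one more tool, called after ">>>" as name(argument=value, ...) on one line, values as JSON. drive_tool: Moves the arm, as the interface text tells. Its arguments: {"type":"object","properties":{"rows":{"type":"array"}},"required":["rows"]}

```bash
ls; mkdir -p pics; cat > h.py <<'E'
import numpy as np,cv2
from station import *
def world(c,u,v,z=None):
    d=c["z_map"][int(round(v)),int(round(u))] if z is None else z
    p=np.array([(u-c["cx"])/c["fx"]*d,(v-c["cy"])/c["fy"]*d,d])
    return np.array(c["R"]).T@(p-np.array(c["t"]))
def cloud(c,m):
    v,u=np.nonzero(m&(c["z_map"]>0)); d=c["z_map"][v,u]
    p=np.stack([(u-c["cx"])/c["fx"]*d,(v-c["cy"])/c["fy"]*d,d],1)
    return (p-np.array(c["t"]))@np.array(c["R"])
def save(c,n): cv2.imwrite("pics/"+n,c["frame"][:,:,::-1])
E
python3 - <<'E'
from h import *
a=capture("scene");b=capture("top")
save(a,"s1.png");save(b,"t1.png")
print({k:a[k] for k in a if k not in("frame","z_map")});print(b["R"],b["t"],b["fx"])
for c,n in((a,"scene"),(b,"top")):
  for l in "plate_top deep_pot_center divided_pot_center strainer_pot_center pot_lid_center sample_jar_center controller_center marker_center".split():
    for r in masks_of(l,c)[:4]:
      P=cloud(c,r["region"])
      if len(P): print(n,l,round(r["p"],2),np.round(r["xy"]),len(P),np.round(np.median(P,0),3),np.round(np.percentile(P,2,axis=0),3),np.round(np.percentile(P,98,axis=0),3))
print(sense())
E
```

```text
pics
{'fx': 493.27010009975515, 'fy': 493.27010009975515, 'cx': 255.026526949772, 'cy': 187.9787392431014, 'R': array([[-0.82204523,  0.56934095, -0.00961838],
       [ 0.47408866,  0.67496321, -0.5653889 ],
       [-0.315407  , -0.46933521, -0.82476838]]), 't': array([ 0.52173091, -0.25491521,  1.36381062]), 'shot': 1}
[[ 0.0284327  -0.99958091  0.00543913]
 [-0.98945134 -0.02891697 -0.14195021]
 [ 0.14204801 -0.00134573 -0.98985886]] [-0.04368283  0.59848673  0.91556263] 426.819555715636
scene plate_top 0.81 [324. 171.] 2498 [0.448 0.027 0.032] [ 0.373 -0.043  0.008] [0.517 0.087 0.038]
scene deep_pot_center 0.82 [396. 256.] 1230 [0.466 0.291 0.044] [0.442 0.262 0.006] [0.506 0.324 0.078]
scene divided_pot_center 0.73 [292. 238.] 976 [0.629 0.133 0.04 ] [0.599 0.102 0.009] [0.661 0.165 0.063]
scene strainer_pot_center 0.89 [252. 107.] 625 [ 0.468 -0.259  0.031] [ 0.439 -0.286  0.008] [ 0.502 -0.222  0.054]
scene strainer_pot_center 0.68 [212.  89.] 594 [ 0.519 -0.368  0.032] [ 0.489 -0.397  0.008] [ 0.552 -0.332  0.054]
scene strainer_pot_center 0.66 [282. 132.] 684 [ 0.451 -0.14  
[... 2307 characters left out ...]
418e+01, -1.48174998e+01]), 'joint_velocities': array([-0.00741299, -0.07677857,  0.0980938 , -0.02489142,  0.05872041,
       -0.04876325]), 'effort': array([ 1.06124618e-03, -3.90449953e+01,  1.87623990e+01,  4.22436520e+00,
        1.55256264e-02, -1.90101059e-05]), 'tcp_pos': array([ 0.20894924, -0.58902186,  0.24157405]), 'ee_rot': array([[-9.42476594e-01, -3.34272149e-01,  3.47242081e-05],
       [-3.34272150e-01,  9.42476592e-01, -4.88399030e-05],
       [-1.64009340e-05, -5.76378011e-05, -9.99999998e-01]]), 'wrist_force': array([-0.52186689, -0.7336043 ,  0.28569287]), 'moment': array([-0.01794323, -0.01989393,  0.01617889]), 'gripper_force': 0.0, 'gripper_width': 1.0024919559428405}
```

View pics/s1.png

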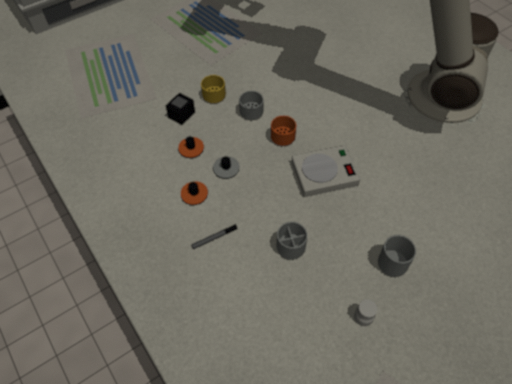

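View pics/t1.png

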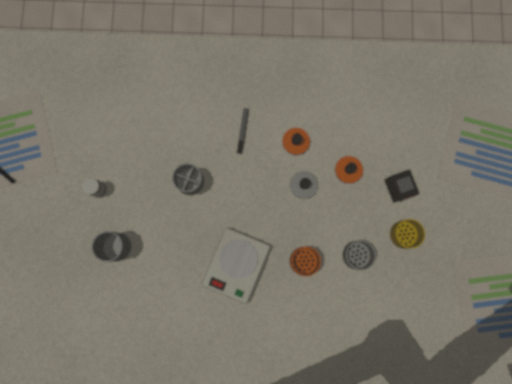

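```bash
python3 - <<'E'
from h import *
import cv2
from scipy.optimize import least_squares
a=capture("scene");b=capture("top")
cv2.imwrite("pics/crop1.png",np.vstack([cv2.resize(a["frame"][60:220,150:350,::-1],(800,300)*0 or (375,300)),cv2.resize(b["frame"][110:290,270:440,::-1],(375,300))]))
# circle-fit rims: points near top height
T=[("deep",.475,.293,.075),("div",.63,.134,.06),("strA",.47,-.254,.05),("strB",.521,-.363,.05),("strC",.453,-.134,.05)]
def circ(P,r):
    f=lambda q:np.hypot(P[:,0]-q[0],P[:,1]-q[1])-r
    return least_squares(f,P[:,:2].mean(0),loss="soft_l1",f_scale=.002).x
for c,n in((a,"scene"),(b,"top")):
    P=cloud(c,np.ones((384,512),bool))
    for k,x,y,h in T:
        q=P[(np.hypot(P[:,0]-x,P[:,1]-y)<.045)&(P[:,2]>h-.005)&(P[:,2]<h+.008)]
        print(n,k,len(q),np.round(circ(q,.0315),4),round(np.median(q[:,2]),4))
    for k,x,y in(("lidA",.63,-.132),("lidB",.666,-.235),("lidC",.732,-.11)):
        q=P[(np.hypot(P[:,0]-x,P[:,1]-y)<.045)&(P[:,2]>.034)]
        print(n,k,len(q),np.round(q.mean(0),4),np.round(np.median(q[:,2]),4))
    q=P[(np.hypot(P[:,0]-.45,P[:,1]-.02)<.1)&(P[:,2]>.02)&(P[:,2]<.045)]
    print("warmer",np.round(np.percentile(q,[1,99],axis=0),3))
E
```

```text
scene deep 217 [0.4736 0.2923] 0.0754
scene div 197 [0.6297 0.1332] 0.0605
scene strA 158 [ 0.4696 -0.2548] 0.0499
scene strB 142 [ 0.5202 -0.3642] 0.0501
scene strC 151 [ 0.4534 -0.1342] 0.0505
scene lidA 73 [ 0.6301 -0.1311  0.0409] 0.0411
scene lidB 68 [ 0.6683 -0.2353  0.0412] 0.0412
scene lidC 82 [ 0.7331 -0.1111  0.0408] 0.0411
warmer [[ 0.367 -0.048  0.022]
 [ 0.518  0.087  0.039]]
top deep 168 [0.4734 0.2931] 0.0744
top div 142 [0.6293 0.1339] 0.0596
top strA 140 [ 0.4702 -0.2533] 0.0496
top strB 160 [ 0.5206 -0.3627] 0.0492
top strC 132 [ 0.4538 -0.1332] 0.0497
top lidA 86 [ 0.6291 -0.1311  0.0399] 0.0398
top lidB 86 [ 0.6675 -0.2355  0.0396] 0.0396
top lidC 86 [ 0.7327 -0.111   0.0398] 0.0401
warmer [[ 0.365 -0.046  0.026]
 [ 0.514  0.085  0.036]]
```

The scene view shows strainers at (212,89) yellow, (252,107) grey and (282,132) orange. It shows lids at (191,147) orange, (227,167) grey and (194,193) orange. The deep pot is at (396,256) with a bare floor, the divided pot at (292,238) with a cross, and the warmer at (324,171). I choose the grey strainer and the grey lid, and check them in a crop.

```bash
python3 - <<'E'
from h import *
a=capture("scene");b=capture("top")
for c,n in((a,"scene"),(b,"top")):
    P=cloud(c,np.ones((384,512),bool))
    q=P[(np.hypot(P[:,0]-.44,P[:,1]-.02)<.11)&(P[:,2]>.024)&(P[:,2]<.045)]
    # housing rect at top
    ctr,wh,ang=cv2.minAreaRect((q[:,:2]*1000).astype(np.float32)); print(n,"rect",ctr,wh,ang)
    h=np.histogram(q[:,2],bins=np.arange(.024,.042,.001));print(h[0])
    # plate = higher points
    for th in (.0315,.0325):
        r=q[q[:,2]>th+(.001 if n=="scene" else -.001)]; 
        if len(r): print(th,len(r),np.round(np.median(r,0),4),cv2.minEnclosingCircle((r[:,:2]*1000).astype(np.float32)))
c=np.hstack([cv2.resize(b["frame"][225:305,200:275,::-1],None,fx=5,fy=5,interpolation=3),cv2.resize(b["frame"][160:280,280:390,::-1],(367,400),interpolation=3)])
cv2.imwrite("pics/crop2.png",c)
E
```

```text
scene rect (440.08935546875, 18.60224151611328) (113.35796356201172, 141.08486938476562) 68.7585220336914
[ 14  18  24  39  79 130 235 279 301 316 271 213 147  75  32   9   2]
0.0315 1221 [0.4478 0.0168 0.0345] ((439.39984130859375, 19.506649017333984), 84.52271270751953)
0.0325 898 [0.4506 0.0164 0.0351] ((441.5870666503906, 19.43045997619629), 83.22569274902344)
top rect (440.2529296875, 19.72496795654297) (109.97306823730469, 139.8949432373047) 69.06697845458984
[  8  29  66 195 284 428 467 467 431 322 235 133  32  18   0   0   0]
0.0315 1908 [0.4448 0.0182 0.0325] ((439.28973388671875, 18.45982551574707), 84.83831024169922)
0.0325 1399 [0.4477 0.0166 0.0331] ((441.3751220703125, 17.680734634399414), 83.11550903320312)
```

View pics/crop2.png

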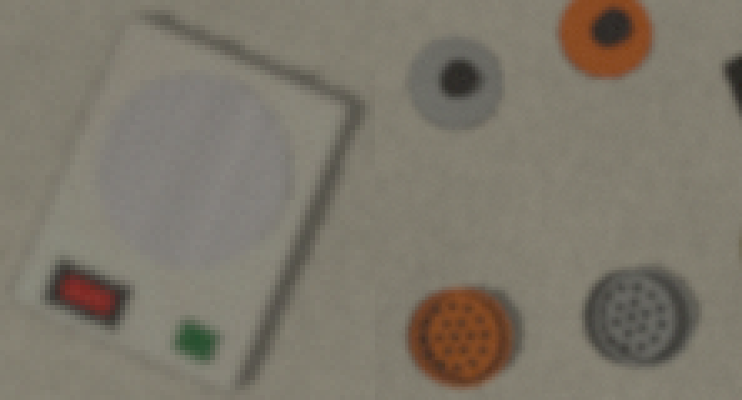

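The crop shows the plate centre at crop (196,170), the grey lid and the grey strainer with dark holes. Targets in metres:

| Piece | x, y |
|---|---|
| plate | .454, .014 |
| deep pot | .4735, .293 |
| divided pot | .6295, .1335 |
| strainer | .470, -.254 |
| lid | .6296, -.131 |

>>> drive_tool(rows=[[100,22,35,0,0,0,0],[100,22,35,0,0,0,0],[100,22,35,0,0,0,0],[100,22,35,0,0,0,0],[100,22,35,0,0,0,0]])

```text
time_s: 1.52
tcp_pos: [0.3195, -0.4125, 0.2417]
ee_rot: [[-0.943, -0.334, 0.0], [-0.334, 0.943, -0.0], [-0.0, -0.0, -1.0]]
wrist_force: [1.4, -1.5, -0.7]
gripper_width: 1.001
gripper_force: 0.0
```

>>> drive_tool(rows=[[100,22,35,0,0,0,0],[100,22,35,0,0,0,0],[100,22,35,0,0,0,0],[100,22,35,0,0,0,0],[100,22,35,0,0,0,0]])

```text
time_s: 1.93
tcp_pos: [0.4296, -0.2372, 0.242]
ee_rot: [[-0.942, -0.334, 0.001], [-0.334, 0.942, -0.0], [-0.001, -0.001, -1.0]]
wrist_force: [0.3, -0.5, 0.3]
gripper_width: 0.999
gripper_force: 0.0
```

>>> drive_tool(rows=[[100,8,40,-5,0,0,0],[100,8,40,-5,0,0,0],[100,8,40,-5,0,0,0],[100,8,40,-5,0,0,0],[100,8,40,-5,0,0,0]])

```text
time_s: 2.35
tcp_pos: [0.469, -0.037, 0.2168]
ee_rot: [[-0.942, -0.335, 0.001], [-0.335, 0.942, 0.0], [-0.001, -0.0, -1.0]]
wrist_force: [2.3, 0.1, 0.3]
gripper_width: 1.0
gripper_force: 0.0
```

>>> drive_tool(rows=[[100,1,40,-10,0,0,0],[100,1,40,-10,0,0,0],[100,1,40,-10,0,0,0],[100,1,40,-10,0,0,0],[100,1,40,-10,0,0,0]])

```text
time_s: 2.77
tcp_pos: [0.4736, 0.1631, 0.1665]
ee_rot: [[-0.942, -0.335, 0.001], [-0.335, 0.942, 0.0], [-0.001, 0.0, -1.0]]
wrist_force: [1.3, 0.5, 0.7]
gripper_width: 0.997
gripper_force: 0.0
```

>>> drive_tool(rows=[[100,0,26,-6,0,0,0],[100,0,26,-6,0,0,0],[100,0,26,-6,0,0,0],[100,0,26,-6,0,0,0],[100,0,26,-6,0,0,0]])

```text
time_s: 3.18
tcp_pos: [0.4738, 0.2925, 0.1364]
ee_rot: [[-0.942, -0.335, 0.0], [-0.335, 0.942, 0.0], [-0.0, 0.0, -1.0]]
wrist_force: [-0.4, 0.1, 0.1]
gripper_width: 0.998
gripper_force: 0.0
```

>>> drive_tool(rows=[[100,0,0,-17,0,0,0],[100,0,0,-17,0,0,0],[100,0,0,-17,0,0,0],[100,0,0,-17,0,0,0],[100,0,0,-17,0,0,0]])

```text
time_s: 3.6
tcp_pos: [0.474, 0.2913, 0.0509]
ee_rot: [[-0.942, -0.335, 0.0], [-0.335, 0.942, 0.0], [-0.001, 0.0, -1.0]]
wrist_force: [-0.5, -0.6, -0.4]
gripper_width: 0.998
gripper_force: 0.0
```

>>> drive_tool(rows=[[60,0,0,0,0,0,0],[60,0,0,0,0,0,0],[60,0,0,0,0,0,0],[60,0,0,0,0,0,0],[60,0,0,0,0,0,0]])

```text
time_s: 4.02
tcp_pos: [0.4747, 0.2918, 0.0529]
ee_rot: [[-0.942, -0.334, 0.002], [-0.334, 0.942, 0.002], [-0.003, 0.002, -1.0]]
wrist_force: [-0.1, 0.8, 1.2]
gripper_width: 0.76
gripper_force: 30.0
```

>>> drive_tool(rows=[[60,0,0,18,0,0,0],[60,0,0,18,0,0,0],[60,0,0,18,0,0,0],[60,0,0,18,0,0,0],[60,0,0,18,0,0,0]])

```text
time_s: 4.43
tcp_pos: [0.4734, 0.2905, 0.1424]
ee_rot: [[-0.943, -0.334, -0.001], [-0.334, 0.943, -0.0], [0.001, 0.0, -1.0]]
wrist_force: [-0.4, 0.4, -2.7]
gripper_width: 0.761
gripper_force: 30.0
```

>>> drive_tool(rows=[[60,-2,-28,0,0,0,0],[60,-2,-28,0,0,0,0],[60,-2,-28,0,0,0,0],[60,-2,-28,0,0,0,0],[60,-2,-28,0,0,0,0]])

```text
time_s: 4.85
tcp_pos: [0.463, 0.1495, 0.1417]
ee_rot: [[-0.942, -0.334, -0.0], [-0.334, 0.942, 0.0], [0.0, 0.0, -1.0]]
wrist_force: [0.6, 0.3, -2.4]
gripper_width: 0.762
gripper_force: 30.0
```

>>> drive_tool(rows=[[60,-2,-30,0,0,0,0],[60,-2,-30,0,0,0,0],[60,-2,-30,0,0,0,0],[60,-2,-30,0,0,0,0],[60,-2,-18,0,0,0,0]])

```text
time_s: 5.27
tcp_pos: [0.4525, 0.0106, 0.1416]
ee_rot: [[-0.943, -0.332, -0.001], [-0.332, 0.943, -0.0], [0.001, 0.0, -1.0]]
wrist_force: [0.5, -0.1, -3.2]
gripper_width: 0.762
gripper_force: 30.0
```

>>> drive_tool(rows=[[60,0,0,0,0,0,0],[60,0,0,0,0,0,0]])

```text
time_s: 5.43
tcp_pos: [0.4534, 0.012, 0.1417]
ee_rot: [[-0.943, -0.332, 0.0], [-0.332, 0.943, 0.0], [-0.0, 0.0, -1.0]]
wrist_force: [0.5, 0.4, -3.2]
gripper_width: 0.76
gripper_force: 30.0
```

>>> drive_tool(rows=[[60,1,1,-11,0,0,0],[60,0,1,-11,0,0,0],[60,0,0,-11,0,0,0],[60,0,0,-11,0,0,0],[60,0,0,-6,0,0,0]])

```text
time_s: 5.85
tcp_pos: [0.4545, 0.0158, 0.0906]
ee_rot: [[-0.942, -0.335, -0.001], [-0.335, 0.942, -0.0], [0.001, 0.0, -1.0]]
wrist_force: [1.1, 0.4, -2.8]
gripper_width: 0.762
gripper_force: 30.0
```

>>> drive_tool(rows=[[60,0,0,-2,0,0,0],[60,0,0,-1,0,0,0],[60,0,0,-1,0,0,0],[60,0,0,0,0,0,0]])

```text
time_s: 6.18
tcp_pos: [0.4553, 0.0153, 0.0879]
ee_rot: [[-0.942, -0.335, 0.001], [-0.335, 0.942, 0.0], [-0.001, 0.0, -1.0]]
wrist_force: [0.1, -0.9, -3.0]
gripper_width: 0.76
gripper_force: 30.0
```

>>> drive_tool(rows=[[60,0,-1,-1,0,0,0],[60,0,0,-1,0,0,0],[60,0,0,0,0,0,0]])

```text
time_s: 6.43
tcp_pos: [0.4552, 0.014, 0.0859]
ee_rot: [[-0.942, -0.334, 0.001], [-0.334, 0.942, 0.0], [-0.001, -0.0, -1.0]]
wrist_force: [0.5, -0.7, -0.4]
gripper_width: 0.759
gripper_force: 30.0
```

>>> drive_tool(rows=[[60,0,0,-1,0,0,0],[60,0,0,0,0,0,0]])

```text
time_s: 6.6
tcp_pos: [0.4552, 0.014, 0.0858]
ee_rot: [[-0.942, -0.335, 0.001], [-0.335, 0.942, -0.0], [-0.001, -0.0, -1.0]]
wrist_force: [-3.8, -0.0, 7.3]
gripper_width: 0.759
gripper_force: 30.0
```

Contact made. I release, lift clear and measure.

>>> drive_tool(rows=[[100,0,0,0,0,0,0],[100,0,0,0,0,0,0],[100,0,0,0,0,0,0],[100,0,0,0,0,0,0]])

```text
time_s: 6.93
tcp_pos: [0.4552, 0.014, 0.0846]
ee_rot: [[-0.942, -0.334, 0.001], [-0.334, 0.942, 0.0], [-0.001, -0.0, -1.0]]
wrist_force: [-0.3, -0.1, 0.2]
gripper_width: 0.96
gripper_force: 0.0
```

>>> drive_tool(rows=[[100,0,0,10,0,0,0],[100,0,0,18,0,0,0],[100,0,0,18,0,0,0],[100,0,0,18,0,0,0],[100,0,0,10,0,0,0]])

```text
time_s: 7.35
tcp_pos: [0.4559, 0.0142, 0.1604]
ee_rot: [[-0.942, -0.335, 0.003], [-0.335, 0.942, 0.001], [-0.003, -0.0, -1.0]]
wrist_force: [-0.1, -0.8, -1.7]
gripper_width: 0.998
gripper_force: 0.0
```

>>> drive_tool(rows=[[100,33,22,0,0,0,0],[100,33,22,0,0,0,0],[100,33,22,0,0,0,0],[100,33,22,0,0,0,0],[100,33,22,0,0,0,0]])

```text
time_s: 7.77
tcp_pos: [0.6213, 0.1249, 0.1583]
ee_rot: [[-0.942, -0.334, -0.0], [-0.334, 0.942, -0.0], [0.0, -0.0, -1.0]]
wrist_force: [0.7, -0.6, 0.8]
gripper_width: 1.002
gripper_force: 0.0
```

```bash
cat >> h.py <<'E'
from scipy.optimize import least_squares
def rim(c,x,y,h,r=.0315):
    P=cloud(c,np.ones((384,512),bool))
    q=P[(np.hypot(P[:,0]-x,P[:,1]-y)<.045)&(P[:,2]>h-.005)&(P[:,2]<h+.007)]
    f=lambda s:np.hypot(q[:,0]-s[0],q[:,1]-s[1])-r
    return len(q),np.round(least_squares(f,[x,y],loss="soft_l1",f_scale=.002).x,4),np.round(np.median(q[:,2]),4)
E
python3 - <<'E'
from h import *
a=capture("scene");b=capture("top")
for c in(a,b): print(rim(c,.455,.014,.108),rim(c,.6295,.1335,.06))
cv2.imwrite("pics/v3.png",np.hstack([cv2.resize(a["frame"][90:240,250:400,::-1],(400,400)),cv2.resize(b["frame"][210:310,190:290,::-1],(400,400))]))
E
```

```text
(61, array([0.4545, 0.0143]), np.float64(0.1079)) (193, array([0.6296, 0.133 ]), np.float64(0.0602))
(146, array([0.4543, 0.0151]), np.float64(0.1077)) (80, array([0.6296, 0.134 ]), np.float64(0.0596))
```

View pics/v3.png

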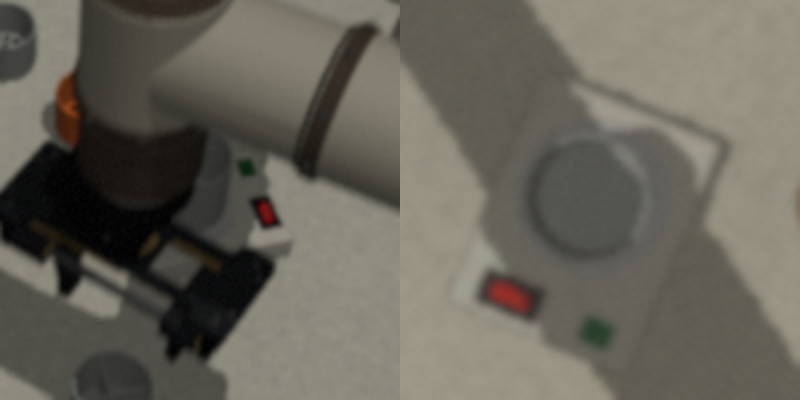

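The deep pot stands upright on the plate: right crop at (590,195), rim at 0.108 m. Next is the divided pot.

>>> drive_tool(rows=[[100,8,8,0,0,0,0],[100,0,0,-20,0,0,0],[100,0,0,-20,0,0,0],[100,0,0,-20,0,0,0],[100,0,0,-20,0,0,0]])

```text
time_s: 8.28
tcp_pos: [0.6274, 0.1316, 0.0775]
ee_rot: [[-0.943, -0.334, -0.0], [-0.334, 0.943, -0.0], [0.0, 0.0, -1.0]]
wrist_force: [0.2, -0.5, -0.1]
gripper_width: 1.002
gripper_force: 0.0
```

>>> drive_tool(rows=[[100,0,0,-20,0,0,0],[100,0,0,-20,0,0,0],[100,0,0,-2,0,0,0],[100,0,0,0,0,0,0]])

```text
time_s: 8.62
tcp_pos: [0.6268, 0.1313, 0.0352]
ee_rot: [[-0.943, -0.334, -0.003], [-0.334, 0.943, -0.002], [0.004, -0.0, -1.0]]
wrist_force: [0.5, 0.3, -0.6]
gripper_width: 1.0
gripper_force: 0.0
```

>>> drive_tool(rows=[[60,0,0,0,0,0,0],[60,0,0,0,0,0,0],[60,0,0,0,0,0,0],[60,0,0,0,0,0,0],[60,0,0,0,0,0,0]])

```text
time_s: 9.03
tcp_pos: [0.6285, 0.1322, 0.0378]
ee_rot: [[-0.942, -0.335, 0.002], [-0.335, 0.942, 0.001], [-0.002, -0.0, -1.0]]
wrist_force: [-0.7, 0.2, 3.3]
gripper_width: 0.762
gripper_force: 30.0
```

>>> drive_tool(rows=[[60,0,0,20,0,0,0],[60,0,0,30,0,0,0],[60,0,0,30,0,0,0],[60,0,0,30,0,0,0],[60,0,0,22,0,0,0]])

```text
time_s: 9.45
tcp_pos: [0.6282, 0.1321, 0.1711]
ee_rot: [[-0.942, -0.334, 0.002], [-0.334, 0.942, 0.001], [-0.002, 0.0, -1.0]]
wrist_force: [0.7, -0.0, -1.9]
gripper_width: 0.76
gripper_force: 30.0
```

>>> drive_tool(rows=[[60,-30,-20,0,0,0,0],[60,-32,-22,0,0,0,0],[60,-32,-22,0,0,0,0],[60,-32,-22,0,0,0,0],[60,-32,-22,0,0,0,0]])

```text
time_s: 9.87
tcp_pos: [0.4676, 0.0229, 0.1681]
ee_rot: [[-0.943, -0.334, -0.001], [-0.334, 0.943, 0.0], [0.001, 0.0, -1.0]]
wrist_force: [1.1, -0.0, -2.0]
gripper_width: 0.759
gripper_force: 30.0
```

>>> drive_tool(rows=[[60,-16,-10,0,0,0,0],[60,0,0,0,0,0,0],[60,0,0,0,0,0,0]])

```text
time_s: 10.12
tcp_pos: [0.453, 0.0134, 0.1689]
ee_rot: [[-0.943, -0.334, 0.001], [-0.334, 0.943, 0.001], [-0.001, 0.0, -1.0]]
wrist_force: [0.9, -0.2, -2.7]
gripper_width: 0.759
gripper_force: 30.0
```

>>> drive_tool(rows=[[60,1,1,-8,0,0,0],[60,0,0,-8,0,0,0],[60,0,0,-4,0,0,0],[60,0,0,-3,0,0,0],[60,0,0,-2,0,0,0]])

```text
time_s: 10.53
tcp_pos: [0.4549, 0.0152, 0.1424]
ee_rot: [[-0.942, -0.335, -0.002], [-0.335, 0.942, -0.001], [0.002, -0.0, -1.0]]
wrist_force: [0.2, 0.3, -3.1]
gripper_width: 0.764
gripper_force: 30.0
```

>>> drive_tool(rows=[[60,0,0,-1,0,0,0],[60,0,0,-1,0,0,0],[60,0,0,0,0,0,0]])

```text
time_s: 10.78
tcp_pos: [0.455, 0.015, 0.1414]
ee_rot: [[-0.942, -0.334, -0.0], [-0.334, 0.942, -0.0], [0.0, -0.0, -1.0]]
wrist_force: [-0.5, -0.1, -2.6]
gripper_width: 0.758
gripper_force: 30.0
```

>>> drive_tool(rows=[[60,0,0,-1,0,0,0],[60,0,0,-1,0,0,0],[60,0,0,0,0,0,0]])

```text
time_s: 11.03
tcp_pos: [0.455, 0.0149, 0.1398]
ee_rot: [[-0.942, -0.334, 0.0], [-0.334, 0.942, -0.0], [-0.0, -0.0, -1.0]]
wrist_force: [-0.3, -0.1, -0.8]
gripper_width: 0.761
gripper_force: 30.0
```

>>> drive_tool(rows=[[60,0,0,-1,0,0,0],[60,0,0,0,0,0,0]])

```text
time_s: 11.2
tcp_pos: [0.4553, 0.015, 0.1397]
ee_rot: [[-0.942, -0.335, 0.001], [-0.335, 0.942, -0.0], [-0.001, -0.0, -1.0]]
wrist_force: [-2.8, 0.2, 6.5]
gripper_width: 0.76
gripper_force: 30.0
```

>>> drive_tool(rows=[[100,0,0,0,0,0,0],[100,0,0,0,0,0,0],[100,0,0,0,0,0,0],[100,0,0,0,0,0,0]])

```text
time_s: 11.53
tcp_pos: [0.4551, 0.015, 0.1386]
ee_rot: [[-0.942, -0.334, 0.0], [-0.334, 0.942, 0.0], [-0.001, -0.0, -1.0]]
wrist_force: [-1.1, 0.2, -0.1]
gripper_width: 0.958
gripper_force: 0.0
```

>>> drive_tool(rows=[[100,0,0,10,0,0,0],[100,0,0,18,0,0,0],[100,0,0,18,0,0,0],[100,0,0,18,0,0,0],[100,0,0,10,0,0,0]])

```text
time_s: 11.95
tcp_pos: [0.4558, 0.0151, 0.2145]
ee_rot: [[-0.942, -0.335, 0.003], [-0.335, 0.942, 0.001], [-0.003, -0.0, -1.0]]
wrist_force: [-0.0, -0.2, -0.5]
gripper_width: 1.001
gripper_force: 0.0
```

>>> drive_tool(rows=[[100,2,-38,0,0,0,0],[100,2,-38,0,0,0,0],[100,2,-38,0,0,0,0],[100,2,-38,0,0,0,0],[100,2,-38,0,0,0,0]])

```text
time_s: 12.37
tcp_pos: [0.4648, -0.1767, 0.2127]
ee_rot: [[-0.942, -0.335, 0.001], [-0.335, 0.942, -0.0], [-0.001, -0.0, -1.0]]
wrist_force: [1.5, -0.0, 1.2]
gripper_width: 1.001
gripper_force: 0.0
```

>>> drive_tool(rows=[[100,2,-38,-20,0,0,0],[100,2,-39,-20,0,0,0],[100,1,0,-20,0,0,0],[100,0,0,-20,0,0,0],[100,0,0,-20,0,0,0]])

```text
time_s: 12.78
tcp_pos: [0.4695, -0.25, 0.1129]
ee_rot: [[-0.943, -0.332, -0.0], [-0.332, 0.943, 0.0], [0.0, 0.0, -1.0]]
wrist_force: [0.4, 0.6, -1.0]
gripper_width: 1.004
gripper_force: 0.0
```

```bash
python3 - <<'E'
from h import *
a=capture("scene");b=capture("top")
for c in(a,b): print(rim(c,.455,.014,.162),rim(c,.47,-.254,.05))
cv2.imwrite("pics/v4.png",np.hstack([cv2.resize(a["frame"][90:240,250:400,::-1],(400,400)),cv2.resize(b["frame"][190:310,190:310,::-1],(400,400))]))
print(sense()["tcp_pos"])
E
```

```text
(195, array([0.4562, 0.016 ]), np.float64(0.1626)) (159, array([ 0.4697, -0.2547]), np.float64(0.0505))
(163, array([0.4562, 0.0167]), np.float64(0.1621)) (0, array([ 0.47 , -0.254]), np.float64(nan))
[ 0.46723629 -0.24859601  0.1107515 ]
  return _methods._mean(a, axis=axis, dtype=dtype,
  ret = ret.dtype.type(ret / rcount)
```

View pics/v4.png

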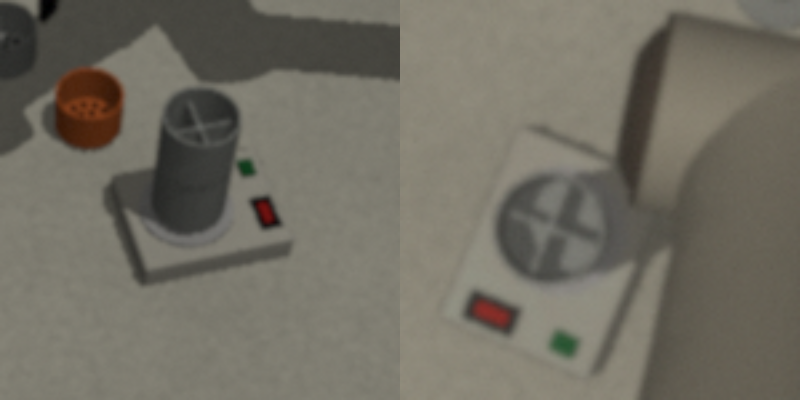

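Divided pot nested: rim at 0.162, tower upright (left crop at (200,120)). Now the strainer pot.

>>> drive_tool(rows=[[100,2,-5,-5,0,0,0],[100,0,0,-20,0,0,0],[100,0,0,-20,0,0,0],[100,0,0,-20,0,0,0],[100,0,0,-15,0,0,0]])

```text
time_s: 13.3
tcp_pos: [0.4729, -0.2542, 0.0343]
ee_rot: [[-0.942, -0.335, 0.002], [-0.335, 0.942, -0.001], [-0.002, -0.001, -1.0]]
wrist_force: [-0.2, -0.9, -0.3]
gripper_width: 1.002
gripper_force: 0.0
```

>>> drive_tool(rows=[[60,0,0,0,0,0,0],[60,0,0,0,0,0,0],[60,0,0,0,0,0,0],[60,0,0,0,0,0,0],[60,0,0,0,0,0,0]])

```text
time_s: 13.72
tcp_pos: [0.4731, -0.2542, 0.0358]
ee_rot: [[-0.942, -0.335, 0.004], [-0.335, 0.942, -0.001], [-0.003, -0.002, -1.0]]
wrist_force: [-0.5, 0.9, 2.7]
gripper_width: 0.759
gripper_force: 30.0
```

>>> drive_tool(rows=[[60,0,0,0,0,0,0]])

```text
time_s: 13.8
tcp_pos: [0.4731, -0.2542, 0.0358]
ee_rot: [[-0.942, -0.335, 0.004], [-0.335, 0.942, -0.001], [-0.003, -0.002, -1.0]]
wrist_force: [-0.9, 0.8, 4.6]
gripper_width: 0.754
gripper_force: 30.0
```

>>> drive_tool(rows=[[60,0,0,20,0,0,0],[60,0,0,40,0,0,0],[60,0,0,40,0,0,0],[60,0,0,40,0,0,0],[60,0,0,40,0,0,0]])

```text
time_s: 14.22
tcp_pos: [0.4708, -0.2535, 0.2159]
ee_rot: [[-0.943, -0.334, -0.001], [-0.334, 0.943, 0.001], [0.001, 0.001, -1.0]]
wrist_force: [0.6, 0.2, -2.8]
gripper_width: 0.763
gripper_force: 30.0
```

>>> drive_tool(rows=[[60,-2,38,2,0,0,0],[60,-2,38,2,0,0,0],[60,-2,38,0,0,0,0],[60,-2,38,0,0,0,0],[60,-2,38,0,0,0,0]])

```text
time_s: 14.63
tcp_pos: [0.4605, -0.0624, 0.2181]
ee_rot: [[-0.943, -0.333, -0.0], [-0.333, 0.943, 0.001], [0.0, 0.001, -1.0]]
wrist_force: [0.5, 0.9, -1.4]
gripper_width: 0.76
gripper_force: 30.0
```

>>> drive_tool(rows=[[60,-2,38,0,0,0,0],[60,-2,30,0,0,0,0],[60,0,12,0,0,0,0],[60,0,0,0,0,0,0],[60,0,0,0,0,0,0]])

```text
time_s: 15.05
tcp_pos: [0.4572, 0.0165, 0.218]
ee_rot: [[-0.942, -0.336, -0.001], [-0.336, 0.942, 0.0], [0.001, 0.0, -1.0]]
wrist_force: [0.7, 0.2, -1.7]
gripper_width: 0.765
gripper_force: 30.0
```

```bash
python3 - <<'E'
from h import *
a=capture("scene");b=capture("top")
for c in(a,b):
    P=cloud(c,np.ones((384,512),bool)); q=P[(np.hypot(P[:,0]-.455,P[:,1]-.016)<.05)&(P[:,2]>.225)&(P[:,2]<.24)]
    print(len(q)); 
    if len(q)>10: print(rim(c,.455,.016,.232))
# lower side silhouette: points on strainer's outer wall
P=cloud(a,np.ones((384,512),bool)); q=P[(np.hypot(P[:,0]-.455,P[:,1]-.016)<.045)&(P[:,2]>.19)&(P[:,2]<.215)]
print(len(q),least_squares(lambda s:np.hypot(q[:,0]-s[0],q[:,1]-s[1])-.033,[.455,.016],loss="soft_l1",f_scale=.002).x)
q=P[(np.hypot(P[:,0]-.455,P[:,1]-.016)<.045)&(P[:,2]>.115)&(P[:,2]<.155)]
print(len(q),least_squares(lambda s:np.hypot(q[:,0]-s[0],q[:,1]-s[1])-.033,[.455,.016],loss="soft_l1",f_scale=.002).x)
print(sense()["tcp_pos"])
E
```

```text
282
(222, array([0.4547, 0.0158]), np.float64(0.2324))
0
527 [0.45427659 0.01793458]
529 [0.4552782  0.01473796]
[0.45734382 0.01543604 0.21796282]
```

>>> drive_tool(rows=[[60,1,0,-8,0,0,0],[60,0,0,-8,0,0,0],[60,0,0,-4,0,0,0],[60,0,0,-2,0,0,0],[60,0,0,-1,0,0,0]])

```text
time_s: 15.57
tcp_pos: [0.4584, 0.0156, 0.1943]
ee_rot: [[-0.943, -0.333, -0.002], [-0.333, 0.943, -0.001], [0.002, -0.0, -1.0]]
wrist_force: [0.7, -0.0, -1.7]
gripper_width: 0.757
gripper_force: 30.0
```

>>> drive_tool(rows=[[60,0,0,-1,0,0,0],[60,0,0,-1,0,0,0],[60,0,0,0,0,0,0]])

```text
time_s: 15.82
tcp_pos: [0.4588, 0.0161, 0.1931]
ee_rot: [[-0.943, -0.334, 0.0], [-0.334, 0.943, 0.0], [-0.0, 0.0, -1.0]]
wrist_force: [0.7, -0.3, -1.3]
gripper_width: 0.764
gripper_force: 30.0
```

>>> drive_tool(rows=[[60,0,0,-1,0,0,0],[60,0,0,0,0,0,0]])

```text
time_s: 15.98
tcp_pos: [0.4588, 0.0162, 0.1922]
ee_rot: [[-0.942, -0.334, 0.0], [-0.334, 0.942, 0.0], [-0.0, 0.0, -1.0]]
wrist_force: [-1.2, -0.1, -1.8]
gripper_width: 0.759
gripper_force: 30.0
```

>>> drive_tool(rows=[[60,0,0,-1,0,0,0],[60,0,0,0,0,0,0]])

```text
time_s: 16.15
tcp_pos: [0.4591, 0.0161, 0.1918]
ee_rot: [[-0.942, -0.335, 0.001], [-0.335, 0.942, -0.0], [-0.001, -0.0, -1.0]]
wrist_force: [-1.8, -0.4, 2.0]
gripper_width: 0.762
gripper_force: 30.0
```

>>> drive_tool(rows=[[100,0,0,0,0,0,0],[100,0,0,0,0,0,0],[100,0,0,0,0,0,0],[100,0,0,0,0,0,0]])

```text
time_s: 16.48
tcp_pos: [0.4588, 0.0161, 0.1911]
ee_rot: [[-0.942, -0.334, 0.0], [-0.334, 0.942, 0.0], [-0.0, 0.0, -1.0]]
wrist_force: [0.1, -0.2, -0.4]
gripper_width: 0.957
gripper_force: 0.0
```

>>> drive_tool(rows=[[100,0,0,10,0,0,0],[100,0,0,18,0,0,0],[100,0,0,18,0,0,0],[100,0,0,18,0,0,0],[100,0,0,10,0,0,0]])

```text
time_s: 16.9
tcp_pos: [0.4596, 0.0162, 0.2672]
ee_rot: [[-0.942, -0.334, 0.003], [-0.334, 0.942, 0.001], [-0.003, -0.001, -1.0]]
wrist_force: [0.1, 1.4, -0.3]
gripper_width: 0.997
gripper_force: 0.0
```

>>> drive_tool(rows=[[100,28,-25,0,0,0,0],[100,28,-25,0,0,0,0],[100,28,-25,0,0,0,0],[70,28,-25,0,0,0,0],[70,28,-25,0,0,0,0]])

```text
time_s: 17.32
tcp_pos: [0.5999, -0.1102, 0.265]
ee_rot: [[-0.942, -0.334, -0.0], [-0.334, 0.942, 0.0], [0.0, 0.0, -1.0]]
wrist_force: [0.9, 0.4, 0.6]
gripper_width: 0.918
gripper_force: 0.0
```

>>> drive_tool(rows=[[60,28,-20,-20,0,0,0],[60,0,0,-30,0,0,0],[60,0,0,-40,0,0,0],[60,0,0,-40,0,0,0],[60,0,0,-40,0,0,0]])

```text
time_s: 17.73
tcp_pos: [0.6267, -0.1293, 0.0934]
ee_rot: [[-0.943, -0.334, 0.001], [-0.334, 0.943, 0.0], [-0.001, -0.0, -1.0]]
wrist_force: [1.0, -0.4, -0.1]
gripper_width: 0.623
gripper_force: 0.0
```

```bash
python3 - <<'E'
from h import *
a=capture("scene");b=capture("top")
for c in(a,b):
    P=cloud(c,np.ones((384,512),bool)); print(len(P))
    q=P[(np.hypot(P[:,0]-.456,P[:,1]-.016)<.045)&(P[:,2]>.2)&(P[:,2]<.213)]
    if len(q)>10: print(rim(c,.456,.016,.206))
    q=P[(np.hypot(P[:,0]-.63,P[:,1]+.131)<.045)&(P[:,2]>.034)&(P[:,2]<.047)]; print(len(q),q.mean(0))
cv2.imwrite("pics/v5.png",np.hstack([cv2.resize(a["frame"][80:230,200:350,::-1],(400,400)),cv2.resize(b["frame"][170:300,190:320,::-1],(400,400))]))
print(sense()["tcp_pos"])
E
```

```text
195828
(216, array([0.4558, 0.0158]), np.float64(0.2061))
73 [ 0.62969852 -0.13120808  0.04081032]
195861
4 [ 0.62482553 -0.12151039  0.03899272]
[ 0.6214218  -0.12874801  0.08732813]
```

View pics/v5.png

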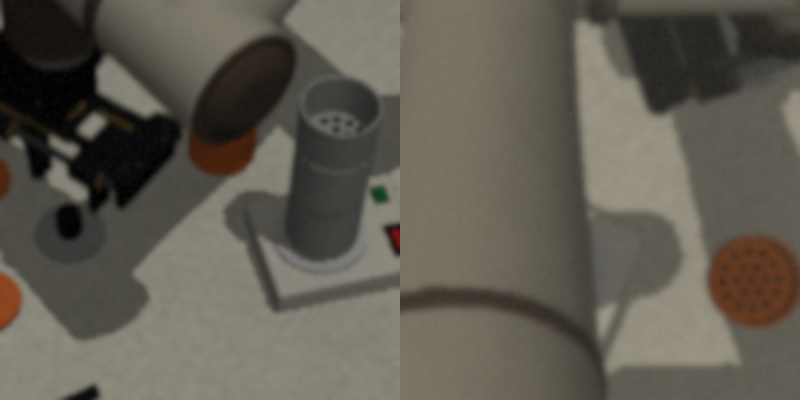

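Strainer nested: rim at 0.206, upright (left crop at (340,110)). Lid knob at left crop (68,222), under the gripper.

>>> drive_tool(rows=[[60,2,-1,0,0,0,0],[60,0,0,0,0,0,0],[60,0,0,0,0,0,0]])

```text
time_s: 18.08
tcp_pos: [0.6311, -0.13, 0.0987]
ee_rot: [[-0.942, -0.335, 0.006], [-0.335, 0.942, -0.0], [-0.006, -0.003, -1.0]]
wrist_force: [-0.1, -0.2, 0.1]
gripper_width: 0.598
gripper_force: 0.0
```

>>> drive_tool(rows=[[60,0,-1,-15,0,0,0],[60,0,0,-18,0,0,0],[60,0,0,-15,0,0,0],[60,0,0,-8,0,0,0],[60,0,0,-4,0,0,0]])

```text
time_s: 18.5
tcp_pos: [0.6294, -0.1308, 0.0361]
ee_rot: [[-0.942, -0.334, 0.002], [-0.334, 0.942, -0.0], [-0.002, -0.001, -1.0]]
wrist_force: [0.4, -0.6, 0.5]
gripper_width: 0.599
gripper_force: 0.0
```

>>> drive_tool(rows=[[60,0,0,0,0,0,0],[60,0,0,0,0,0,0]])

```text
time_s: 18.67
tcp_pos: [0.6298, -0.1309, 0.0366]
ee_rot: [[-0.942, -0.335, 0.003], [-0.335, 0.942, -0.0], [-0.002, -0.001, -1.0]]
wrist_force: [1.0, -0.3, 0.5]
gripper_width: 0.602
gripper_force: 0.0
```

>>> drive_tool(rows=[[60,0,0,-2,0,0,0],[10,0,0,0,0,0,0],[10,0,0,0,0,0,0],[10,0,0,0,0,0,0],[10,0,0,0,0,0,0]])

```text
time_s: 19.08
tcp_pos: [0.6289, -0.1309, 0.0334]
ee_rot: [[-0.942, -0.334, 0.0], [-0.334, 0.942, -0.0], [-0.0, -0.0, -1.0]]
wrist_force: [0.2, 0.3, -0.2]
gripper_width: 0.384
gripper_force: 0.0
```

>>> drive_tool(rows=[[10,0,0,0,0,0,0],[10,0,0,0,0,0,0],[10,0,0,0,0,0,0],[10,0,0,0,0,0,0]])

```text
time_s: 19.42
tcp_pos: [0.6289, -0.131, 0.0333]
ee_rot: [[-0.942, -0.334, 0.0], [-0.334, 0.942, -0.0], [-0.0, -0.0, -1.0]]
wrist_force: [0.7, -0.9, -0.0]
gripper_width: 0.264
gripper_force: 30.0
```

>>> drive_tool(rows=[[10,0,0,20,0,0,0],[10,0,0,38,0,0,0],[10,0,0,38,0,0,0],[10,0,0,38,0,0,0],[10,0,0,38,0,0,0]])

```text
time_s: 19.83
tcp_pos: [0.6279, -0.1306, 0.2061]
ee_rot: [[-0.943, -0.334, -0.002], [-0.334, 0.943, 0.001], [0.002, 0.001, -1.0]]
wrist_force: [0.7, -0.1, -1.7]
gripper_width: 0.266
gripper_force: 30.0
```

>>> drive_tool(rows=[[10,0,0,38,0,0,0],[10,-10,9,20,0,0,0],[10,-28,24,0,0,0,0],[10,-28,24,0,0,0,0],[10,-28,24,0,0,0,0]])

```text
time_s: 20.25
tcp_pos: [0.5329, -0.0492, 0.2624]
ee_rot: [[-0.943, -0.333, -0.002], [-0.333, 0.943, 0.001], [0.001, 0.001, -1.0]]
wrist_force: [-0.2, 0.3, -1.5]
gripper_width: 0.265
gripper_force: 30.0
```

>>> drive_tool(rows=[[10,-28,24,0,0,0,0],[10,-28,24,0,0,0,0],[10,-23,18,0,0,0,0],[10,0,0,0,0,0,0],[10,0,0,0,0,0,0]])

```text
time_s: 20.67
tcp_pos: [0.4545, 0.0168, 0.2633]
ee_rot: [[-0.942, -0.337, 0.0], [-0.337, 0.942, 0.001], [-0.0, 0.0, -1.0]]
wrist_force: [0.4, -0.6, -0.9]
gripper_width: 0.271
gripper_force: 30.0
```

>>> drive_tool(rows=[[10,0,0,0,0,0,0],[10,0,0,0,0,0,0]])

```text
time_s: 20.83
tcp_pos: [0.4563, 0.0158, 0.2629]
ee_rot: [[-0.943, -0.333, -0.0], [-0.333, 0.943, -0.0], [0.0, 0.0, -1.0]]
wrist_force: [-0.2, 0.3, -2.2]
gripper_width: 0.269
gripper_force: 30.0
```

```bash
python3 - <<'E'
from h import *
a=capture("scene")
P=cloud(a,np.ones((384,512),bool));tz=sense()["tcp_pos"];print(tz)
for lo,hi in((-.0255,-.0205),):
    q=P[(np.hypot(P[:,0]-.455,P[:,1]-.016)<.045)&(P[:,2]>tz[2]+lo)&(P[:,2]<tz[2]+hi+.003)]
    print(len(q),cv2.minEnclosingCircle((q[:,:2]*1000).astype(np.float32)))
print(rim(a,.456,.016,.206))
cv2.imwrite("pics/v6.png",cv2.resize(a["frame"][70:190,260:400,::-1],(700,600)))
E
```

```text
[0.45633058 0.01571151 0.26278687]
328 ((456.1571044921875, 16.512798309326172), 33.998619079589844)
(122, array([0.4557, 0.0156]), np.float64(0.2062))
```

View pics/v6.png

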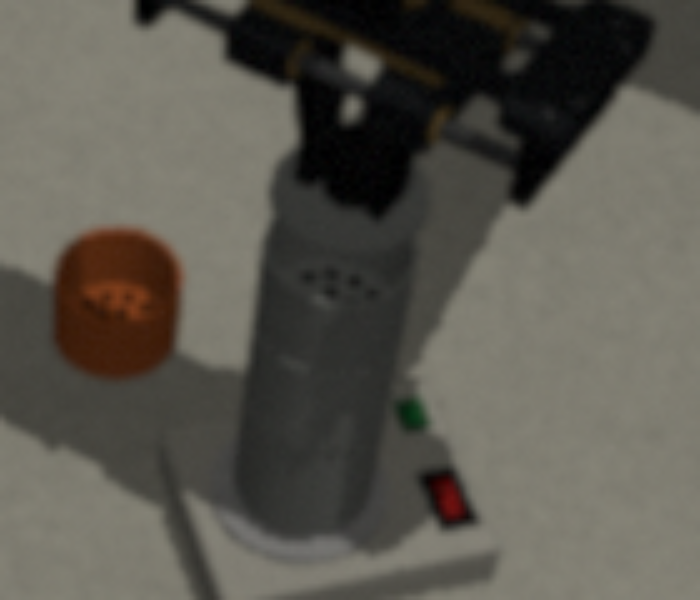

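The lid at (350,210) hovers over the tower, aligned within 1 mm and level. I lower it from .263 to about .233.

>>> drive_tool(rows=[[10,0,0,-10,0,0,0],[10,0,0,-8,0,0,0],[10,0,0,-5,0,0,0],[10,0,0,-3,0,0,0],[10,0,0,-1,0,0,0]])

```text
time_s: 21.3
tcp_pos: [0.4556, 0.0157, 0.2353]
ee_rot: [[-0.943, -0.334, -0.002], [-0.334, 0.943, -0.001], [0.002, -0.0, -1.0]]
wrist_force: [0.1, -0.2, -3.4]
gripper_width: 0.266
gripper_force: 30.0
```

>>> drive_tool(rows=[[10,0,0,-1,0,0,0],[10,0,0,-1,0,0,0],[10,0,0,0,0,0,0]])

```text
time_s: 21.55
tcp_pos: [0.4558, 0.0161, 0.2342]
ee_rot: [[-0.942, -0.334, 0.0], [-0.334, 0.942, 0.0], [-0.0, 0.0, -1.0]]
wrist_force: [-0.5, -0.2, -2.4]
gripper_width: 0.266
gripper_force: 30.0
```

>>> drive_tool(rows=[[10,0,0,-1,0,0,0],[10,0,0,0,0,0,0]])

```text
time_s: 21.72
tcp_pos: [0.4558, 0.0162, 0.2333]
ee_rot: [[-0.942, -0.334, 0.0], [-0.334, 0.942, 0.0], [-0.0, -0.0, -1.0]]
wrist_force: [-1.0, 0.5, -1.8]
gripper_width: 0.265
gripper_force: 30.0
```

>>> drive_tool(rows=[[10,0,0,-1,0,0,0],[10,0,0,0,0,0,0]])

```text
time_s: 21.88
tcp_pos: [0.4563, 0.0162, 0.2332]
ee_rot: [[-0.942, -0.335, 0.002], [-0.335, 0.942, 0.0], [-0.002, -0.001, -1.0]]
wrist_force: [-1.2, 0.5, 3.5]
gripper_width: 0.264
gripper_force: 30.0
```

>>> drive_tool(rows=[[60,0,0,1,0,0,0],[60,0,0,0,0,0,0],[60,0,0,0,0,0,0],[60,0,0,0,0,0,0],[60,0,0,0,0,0,0]])

```text
time_s: 22.3
tcp_pos: [0.4557, 0.0161, 0.2331]
ee_rot: [[-0.942, -0.334, -0.0], [-0.334, 0.942, -0.0], [0.0, -0.0, -1.0]]
wrist_force: [-0.4, 0.3, 0.1]
gripper_width: 0.548
gripper_force: 0.0
```

>>> drive_tool(rows=[[60,0,0,10,0,0,0],[60,0,0,18,0,0,0],[60,0,0,18,0,0,0],[60,0,0,18,0,0,0],[60,0,0,10,0,0,0]])

```text
time_s: 22.72
tcp_pos: [0.4565, 0.0162, 0.3092]
ee_rot: [[-0.942, -0.334, 0.003], [-0.334, 0.942, 0.0], [-0.003, -0.001, -1.0]]
wrist_force: [0.5, -0.8, -0.3]
gripper_width: 0.598
gripper_force: 0.0
```

>>> drive_tool(rows=[[60,5,-35,0,0,0,0],[60,5,-35,0,0,0,0],[60,5,-35,0,0,0,0],[60,5,-35,0,0,0,0],[60,5,-35,0,0,0,0]])

```text
time_s: 23.13
tcp_pos: [0.4806, -0.1604, 0.3068]
ee_rot: [[-0.942, -0.335, -0.0], [-0.335, 0.942, 0.0], [0.0, 0.0, -1.0]]
wrist_force: [-0.1, 0.6, -0.4]
gripper_width: 0.602
gripper_force: 0.0
```

>>> drive_tool(rows=[[60,5,-35,0,0,0,0],[60,5,-35,0,0,0,0],[60,5,-35,0,0,0,0],[60,0,0,0,0,0,0],[60,0,0,0,0,0,0]])

```text
time_s: 23.55
tcp_pos: [0.4954, -0.2654, 0.3057]
ee_rot: [[-0.944, -0.331, -0.002], [-0.331, 0.944, 0.001], [0.002, 0.002, -1.0]]
wrist_force: [-0.4, 0.2, -0.2]
gripper_width: 0.6
gripper_force: 0.0
```

```bash
python3 - <<'E'
from h import *
a=capture("scene");b=capture("top")
for c in(a,b):
    P=cloud(c,np.ones((384,512),bool)); d=np.hypot(P[:,0]-.456,P[:,1]-.016)
    q=P[(d<.04)&(P[:,2]>.23)]; print("knob",len(q),np.round(np.median(q,0),4))
    q=P[(d<.04)&(d>.018)&(P[:,2]>.205)&(P[:,2]<.225)]; print("disc",len(q),np.round(np.median(q,0),4),[np.round(np.median(q[s,2]),4) for s in(q[:,0]>.46,q[:,0]<.452,q[:,1]>.02,q[:,1]<.012)])
cv2.imwrite("pics/v7.png",np.hstack([cv2.resize(a["frame"][70:220,250:400,::-1],(400,400)),cv2.resize(b["frame"][170:300,190:320,::-1],(400,400))]))
E
```

```text
knob 117 [0.4587 0.0192 0.2408]
disc 411 [0.4656 0.0259 0.2136] [np.float64(0.2133), np.float64(0.2139), np.float64(0.2135), np.float64(0.2138)]
knob 143 [0.4559 0.0175 0.2398]
disc 735 [0.4551 0.0184 0.2121] [np.float64(0.2121), np.float64(0.2121), np.float64(0.2122), np.float64(0.212)]
```

View pics/v7.png

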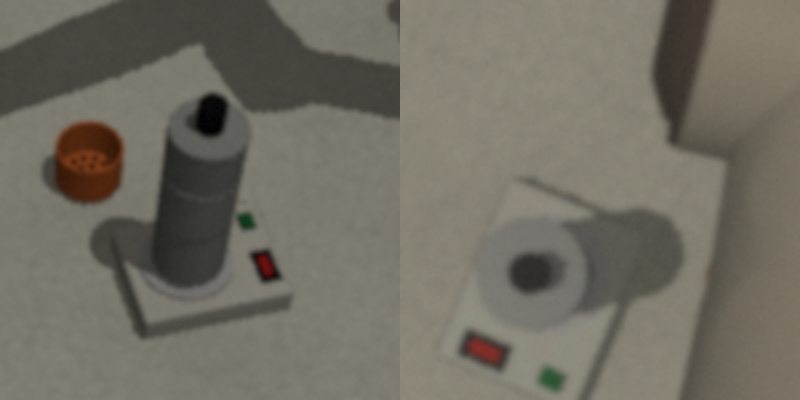

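The tower is complete and upright: lid disc level at 0.212 m, knob top at 0.240 m as expected. The gripper is clear of it, so I hand in.

```bash
python3 -c "
from station import *
print(finish_job())"
```

```text
the job is handed in; nothing more can be done
None
```

The pot tower (deep, divided and strainer pots, then the lid) stands upright on the warmer plate, each piece fully nested and let go, and the job was handed in at about 24 s; no verdict was shown.

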